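# Lift the turned finial out of the drying box

## Robot

A 6-joint arm with a two-finger parallel gripper is mounted at the origin on the work surface. World frame = base frame: x ahead of the robot, y to its left, z up, the work surface at z = 0. Lengths are in m, angles in rad, forces in N, time in s.
With the tool pointing down it reaches from about 0.3 to 0.85 m from the base axis. Payload 5.4 kg.
Tool frame: the origin (TCP) lies where the fingers leave the gripper's body, on its centre line; the fingertips stand 73 mm ahead of it and the grasp point (between the pads) lies 54 mm ahead of it; z points along the fingers, y is the line along which they close (so a half turn about z gives the same grasp; the last joint's range is limited). The gripper opens to 85 mm and grips with 20 to 120 N. Pads are 22 mm wide; open, the fingers measure 114 mm over their backs; the gripper's body (76 mm by 85 mm) begins 54 mm behind the grasp point. The pads swing forward as they close: fully open they stand 13 mm farther back than shut.
Start: joints at [1.109, 0.158, 1.597, -0, 1.386, -0.21], TCP at [0.143, 0.557, 0.304] pointing down, gripper open.
Joint ranges: [-2.91, 2.91], [-0.94, 2.29], [0.18, 2.7], [-1.29, 4.43], [0.17, 2.64], [-3, 3]. Speed limits (rad/s): [2.57, 2.57, 3.14, 3.14, 3.14, 3.14].

## Interface

Orientations are given as a unit quaternion [w, x, y, z].
In Python, from rig import arm, move_gripper, sensors, imaging, workorder, trace, mark_of gives the robot as it stands. Calls block until the motion is done:
- arm.movep(position, orientation): joint-space move of the TCP to a pose.
- arm.movel(position, frame=None, max_speed=0.15, contact_N=None): straight line of the TCP; frame=None keeps the orientation; max_speed is the mean speed in m/s. With contact_N (N) it stops when the force on the tool has changed by that much, and returns True; else False.
- arm.goto_joints(angles): joint-space move.
- move_gripper(opening, force=None): finger opening in m; force is the grip in N (None keeps the last); returns when the fingers have stopped.
- arm.dwell(seconds).
- arm.inverse_kinematics(position, orientation): joint angles nearest the present ones, or None.
- sensors.read_state(): the state.
- imaging.camera(name): name is "scene" or "top"; returns a dict with "pixels" (480x640x3 uint8, red, green, blue), "vfov" (degrees; the focal length in pixels is half the picture's height over the tangent of half this angle, whatever the lens; pixels are square), "cx", "cy" (the principal point, pixels), "R" (3x3) and "t" (3): a world point X has camera coordinates R X + t. Camera axes: x right, y down, z forward; pixel columns grow to the right and rows downward; lengths in m; the calibration is good to about 2 mm. A picture is of the moment at which its call begins. There is no depth.
A pose or a line that the arm cannot do raises arm.MotionError and nothing moves.
- workorder.sign_off(): hands the job in; it is judged then, once.
Trained networks look in a picture, given as the dict that the camera call returned (one of the last four; its "shot" number tells which), for a name from the list of things; names that differ only in an ending like _2 or _b are one class to them, and where a whole thing is asked for, a point or a joint stands for the part that bears it (a point fixed in the world has none). Each returns a list of dicts, best first, with "score" (0 to 1); they miss things now and then, are a little off and sometimes report something else, mostly with a low value. They report only what shows in the picture. A call takes as long as a camera call. They do not tell look-alikes from the thing itself.
- trace(picture, name): "region" (480x640 bool, what is visible of it) and "uv" ([column, row] in pixels, amid what is visible of it).
- mark_of(picture, name): "uv" ([column, row] in pixels: a listed point, or the origin of a listed thing).
The state is a dict: "clock": time; "qpos": joint angles; "qd": joint speeds; "effort": joint torques, N m; "tool_pos": TCP position; "tool_rot": TCP orientation; "wrist_force": force on the tool from outside, world axes, zero at the start; "moment": the same for the moment, N m; "grip_width": finger opening in m; "gripper_force": force on a finger pad.
Only numpy, scipy, OpenCV 4.12 (cv2) and the standard library are available. Lean on these libraries where they do the work, as an engineer would, in place of code of your own. Each camera call takes 0.05 s, during which the arm holds its last target. There are 200 camera calls.

## Task

Two small turnings are drying in the box, one on the pedestal under each round port in its roof. Reach down through the port over the tall slim finial, lift the finial straight out and stand it upright on the round cork pad beside the box, its foot wholly on the pad; set it down rather than dropping it, and leave the squat drawer knob standing where it is.

Things in the scene. Friction and masses are not known exactly. Their poses are not given: they have to be found in the camera images.
- finial_center (a point): the finial: the tall slim one of two loose bare-wood turnings, 28-56 g, 64 mm tall, round. Foot 40 mm across; straight shank 30 mm in diameter from 10 to 48 mm above its underside (grip here); small bead on top. This point is on its axis half-way up, 32 mm above its underside; z up along the axis. Stands within 5 mm of the centre of a pedestal, under either port, its top 1 mm below the roof's upper face.
- knob_center (a point): the drawer knob: the squat, mushroom-shaped bare-wood turning, 50 mm across its cap and 35 mm tall, loose, standing on the other pedestal; to be left alone. This point is on its axis, half-way up.
- drybox: fixed plywood box, clear panels on all sides, x 180, y 340, height 165 mm; origin: centre of underside, z up, may be yawed. Flat roof 8 mm thick, upper face 165 mm above origin, with two round ports 130 mm in diameter at x = 0, y = +85 and -85 mm. Centred under each port stands a fixed metal pedestal, flat top 56 mm across, 100 mm above origin. Nothing stands on the roof.
- pad_top (a point): the cork pad: a round fixed disc lying flat on the bench beside the box on the robot's right, 110 mm in diameter and 6 mm thick. This point is the centre of its upper face; z is up.
Not all that is in view belongs to the job. What is shaped like the part that bears finial_center but pink or purple is not meant.

How it is judged:
By the outcome, as a careful person would: the job done as asked, in the order asked, and still so for the second after the job is handed in, with the robot touching nothing.
It also fails if it takes over 45 s, if anything falls off the work surface, if the arm or the gripper's body presses on something with over 40 N, if the wrist force passes 120 N, or if a joint passes its speed limit or range.

## Working session

There is one attempt and no reset: what is moved stays moved. The work goes in short steps, each a Python script; the robot and the scene stay as the last script left them, time stands still between calls to the robot, and variables do not carry over. Pictures are saved under pics/ and viewed, at most 10 in all, crops included, and the job is handed in when it is done.

```bash
mkdir -p pics
cat > h.py <<'E'
import numpy as np, cv2
from rig import arm, move_gripper, sensors, imaging, workorder, trace, mark_of
def f(p): return 240/np.tan(np.radians(p["vfov"])/2)
def ray(p,uv):
    R=np.array(p["R"]);t=np.array(p["t"]);c=-R.T@t
    d=R.T@np.array([(uv[0]-p["cx"])/f(p),(uv[1]-p["cy"])/f(p),1]);return c,d/np.linalg.norm(d)
def atz(p,uv,z):
    c,d=ray(p,uv);return c+d*(z-c[2])/d[2]
def proj(p,X):
    x=np.array(p["R"])@np.array(X)+np.array(p["t"]);return np.array([p["cx"]+f(p)*x[0]/x[2],p["cy"]+f(p)*x[1]/x[2]])
def tri(rs):
    A=0;b=0
    for c,d in rs:
        M=np.eye(3)-np.outer(d,d);A=A+M;b=b+M@c
    return np.linalg.solve(A,b)
def save(p,n): cv2.imwrite("pics/"+n,p["pixels"][:,:,::-1])
E
python3 - <<'E'
from h import *
for n in("scene","top"):
    p=imaging.camera(n);save(p,n+".png")
    print(n,f(p),p["cx"],p["cy"],-np.array(p["R"]).T@p["t"])
    for k in("finial_center","knob_center","drybox","pad_top"):
        print(k,[(np.round(m["uv"],1),round(m["score"],2)) for m in mark_of(p,k)])
        print("  tr",[(np.round(m["uv"],1),round(m["score"],2),m["region"].sum()) for m in trace(p,k)])
E
```

```text
scene 527.6404185572353 314.8446249515229 240.2210581626126 [0.97194309 0.16670022 0.98992911]
finial_center [(array([260.5, 258.9]), 0.92), (array([361.3, 374. ]), 0.9), (array([304.1, 340.3]), 0.84), (array([336.1, 247.8]), 0.74), (array([368.2, 212.8]), 0.49)]
  tr [(array([338.3, 254.8]), 0.85, np.int64(515)), (array([355.7, 374.5]), 0.71, np.int64(388)), (array([305.2, 343.9]), 0.66, np.int64(423)), (array([259.9, 266.7]), 0.58, np.int64(388))]
knob_center [(array([426.3, 282. ]), 0.96)]
  tr [(array([427.2, 279.6]), 0.98, np.int64(587))]
drybox [(array([334.9, 249. ]), 0.72), (array([372.8, 294.2]), 0.64)]
  tr [(array([380.1, 276.2]), 0.63, np.int64(22681))]
pad_top [(array([186. , 228.4]), 0.76)]
  tr [(array([187.5, 229.6]), 0.71, np.int64(1730))]
top 566.5231007630035 317.89470220940467 236.57712420969315 [ 0.35168273 -0.05613685  1.01002622]
finial_center [(array([373.5, 225.6]), 0.91), (array([289.9, 154.2]), 0.72), (array([275.8, 335.4]), 0.7), (array([281.3, 222.2]), 0.6), (array([225.4, 149. ]), 0.59)]
  tr [(array([228. , 150.8]), 0.79, np.int64(447)), (array([281.5, 225.3]), 0.73, np.int64(528)), (array([289.5, 153.7]), 0.59, np.int64(332)), (array([280.2, 333.2]), 0.57, np.int64(423)), (array([371.7, 227.7]), 0.56, np.int64(386))]
knob_center [(array([176.3, 238.5]), 0.72)]
  tr [(array([171. , 239.5]), 0.68, np.int64(767)), (array([279.6, 224.8]), 0.45, np.int64(498))]
drybox [(array([237. , 242.4]), 0.72)]
  tr [(array([173.6, 236.1]), 0.73, np.int64(731)), (array([222.6, 232.9]), 0.72, np.int64(26663)), (array([279.8, 223.8]), 0.41, np.int64(534))]
pad_top [(array([472.4, 237.2]), 0.68)]
  tr [(array([473.8, 236.5]), 0.64, np.int64(2908))]
```

View pics/scene.png

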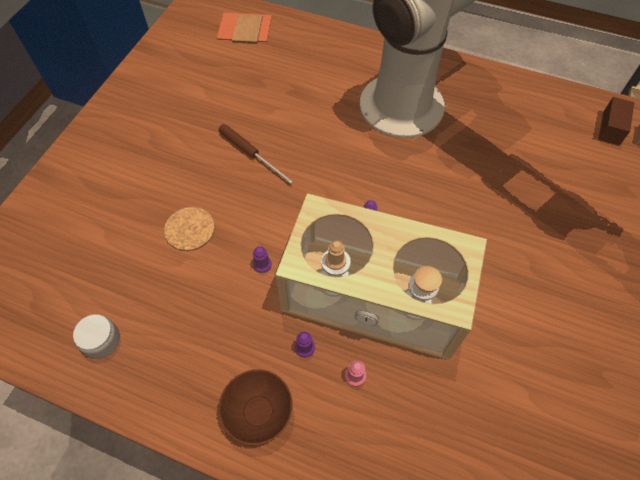

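View pics/top.png

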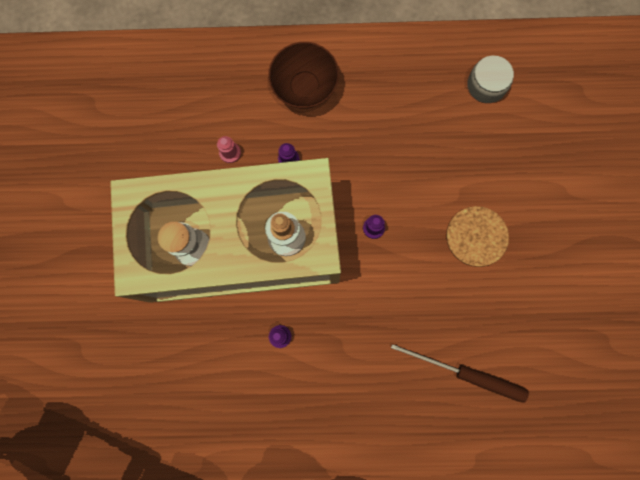

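Both views show the bare-wood finial on the pedestal under the robot-right port: scene (337,253), top (282,226). The knob is under the other port: scene (427,280), top (174,238).
Look-alikes for the finial in scene: purple at (261,259), (305,343) and (370,208), and pink at (356,374). All four stand on the bench outside the box. I choose (337,253).

Run:
```python
from h import *
s=imaging.camera("scene");t=imaging.camera("top")
def near(p,k,uv,fn=mark_of):
    return min(fn(p,k),key=lambda m:np.hypot(*(np.array(m["uv"])-uv)))["uv"]
for k,a,b in(("finial_center",(337,250),(281,224)),("knob_center",(427,281),(174,238)),("pad_top",(187,229),(473,237))):
    ua,ub=near(s,k,a),near(t,k,b);X=tri([ray(s,ua),ray(t,ub)])
    z={"finial_center":.132,"knob_center":.1175,"pad_top":.006}[k]
    print(k,np.round(ua,1),np.round(ub,1),X.round(4),atz(s,ua,z).round(4),atz(t,ub,z).round(4),"reproj",proj(s,X).round(1),proj(t,X).round(1))
# roof corners
for p,c in((t,[(111,181),(329,159),(340,276),(117,295)]),(s,[(304,201),(485,239),(470,318),(281,275)])):
    print(np.array([atz(p,u,.165)[:2] for u in c]).round(3).tolist())
# port rims on image: pad contour centroid by colour
for p,b in((s,(187,229)),(t,(478,237))):
    hsv=cv2.cvtColor(p["pixels"],cv2.COLOR_RGB2HSV)
    print(hsv[b[1],b[0]], hsv[b[1],b[0]-55])
a=cv2.resize(s["pixels"][190:330,270:490],None,fx=3,fy=3,interpolation=3);b=cv2.resize(t["pixels"][150:310,100:350],None,fx=2.5,fy=2.5,interpolation=3)
a=a[:, :];w=660
b=cv2.copyMakeBorder(b,0,0,0,max(0,w-b.shape[1]),0)[:,:w]
v=np.vstack([a,b]);v=cv2.resize(v,None,fx=.72,fy=.72)
cv2.imwrite("pics/crop.png",v[:,:,::-1]);print(v.shape)
```

```text
finial_center [368.2 211.2] [281.9 221. ] [0.5018 0.0369 0.2482] [0.4194 0.0472 0.132 ] [0.5327 0.0204 0.132 ] reproj [351.8 209.8] [262.6 226.3]
knob_center [427.3 280.6] [174.6 239.2] [0.5102 0.1954 0.1139] [0.5122 0.1949 0.1175] [0.5094 0.1947 0.1175] reproj [427.5 280.6] [174.8 239.1]
pad_top [185.6 226.3] [473.8 231.6] [ 0.5311 -0.3134  0.0233] [ 0.5244 -0.3276  0.006 ] [ 0.5321 -0.3127  0.006 ] reproj [188.1 226.7] [476.7 230.4]
[[0.595, 0.284], [0.623, -0.056], [0.44, -0.069], [0.418, 0.266]]
[[0.464, -0.068], [0.418, 0.266], [0.577, 0.278], [0.622, -0.045]]
[ 15 138 213] [ 11 161 170]
[ 15 155 153] [ 11 181 124]
(590, 475, 3)
```

View pics/crop.png

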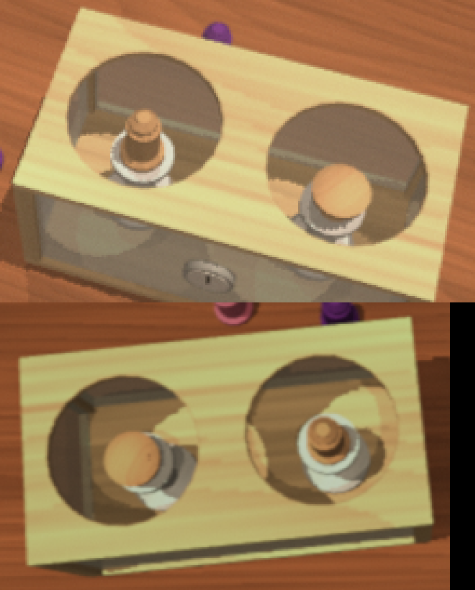

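The crop confirms it: the finial with shank and bead is in plain wood under the scene-left/top-right port, and the mushroom knob is under the other. In scene the network missed the finial this time and returned a purple one instead, so I'll fit silhouettes.

Run:
```python
from h import *
from scipy.optimize import minimize
s=imaging.camera("scene");t=imaging.camera("top")
def near(p,k,uv):
    r=trace(p,k); m=min(r,key=lambda m:np.hypot(*(np.array(m["uv"])-uv))); return m
a=np.linspace(0,2*np.pi,40)
def sil(p,xy):
    im=np.zeros((1920,2560),np.uint8)
    for (r0,z0,r1,z1) in((.02,.1,.02,.11),(.015,.11,.015,.148),(.010,.148,.009,.162),(.009,.162,.004,.164)):
        pts=[proj(p,(xy[0]+r*np.cos(q),xy[1]+r*np.sin(q),z)) for r,z in((r0,z0),(r1,z1)) for q in a]
        h=cv2.convexHull((np.array(pts)*4+2).astype(np.int32));cv2.fillConvexPoly(im,h,1)
    return cv2.resize(im.astype(np.float32),(640,480),interpolation=cv2.INTER_AREA)
R={}
for n,p,uv in(("s",s,(337,254)),("t",t,(281,225))):
    m=near(p,"finial_center",uv);print(n,m["uv"],m["score"],m["region"].sum());R[n]=(p,m["region"].astype(float))
def cost(xy,ns): return sum(1-np.minimum(sil(R[n][0],xy),R[n][1]).sum()/np.maximum(sil(R[n][0],xy),R[n][1]).sum() for n in ns)
for ns in("s","t","st"):
    r=minimize(cost,[.525,.025],args=(ns,),method="Nelder-Mead",options=dict(initial_simplex=[[.525,.025],[.54,.025],[.525,.04]],maxiter=50));print(ns,r.x.round(4),round(r.fun,3))
# pad
for p,uv in((s,(187,229)),(t,(473,237))):
    m=near(p,"pad_top",uv)["region"].astype(np.uint8)
    c=max(cv2.findContours(m,0,1)[0],key=cv2.contourArea)
    P=np.array([atz(p,u[0],.006)[:2] for u in c],np.float32);(x,y),r=cv2.minEnclosingCircle(P);e=cv2.fitEllipse(P)
    print("pad",(round(x,4),round(y,4)),round(r,4),np.round(e[0],4),np.round(e[1],4))
# ports: rim points on roof upper face
for p in(s,t):
    hsv=cv2.cvtColor(p["pixels"],cv2.COLOR_RGB2HSV)
    m=cv2.inRange(hsv,(20,60,150),(40,255,255));n,l,st,_=cv2.connectedComponentsWithStats(m);k=1+st[1:,4].argmax()
    cs,h=cv2.findContours((l==k).astype(np.uint8),cv2.RETR_CCOMP,cv2.CHAIN_APPROX_NONE)
    for c,hh in zip(cs,h[0]):
        if cv2.contourArea(c)>1500:
            P=np.array([atz(p,u[0],.165)[:2] for u in c],np.float32)
            print("hole" if hh[3]>=0 else "outer",np.round(cv2.fitEllipse(P)[0],4),np.round(cv2.fitEllipse(P)[1],4),"rect",np.round(np.array(cv2.minAreaRect(P)[0]),4),np.round(cv2.minAreaRect(P)[1],3),round(cv2.minAreaRect(P)[2],1))
```

```text
s [335.3, 254.1] 0.58 463
t [280.3, 226.6] 0.62 505
s [0.5273 0.0206] 0.075
t [0.5278 0.0231] 0.065
st [0.5277 0.0224] 0.188
pad (0.5271, -0.3192) 0.0567 [ 0.5267 -0.3193] [0.1088 0.1107]
pad (0.5242, -0.3189) 0.0571 [ 0.5248 -0.3174] [0.1082 0.1111]
outer [0.5822 0.0863] [0.0779 0.3703] rect [0.5692 0.1104] [0.084 0.34 ] 4.6
outer [0.5219 0.097 ] [0.2017 0.393 ] rect [0.5211 0.1076] [0.18  0.341] 4.9
hole [0.5253 0.0267] [0.1232 0.1318] rect [0.5277 0.0235] [0.131 0.131] 44.4
```

Run:
```python
from h import *
x,y=.5277,.0224
best=None
for w in(90,0,-90,180,45,-45):
    c=np.radians(w)/2;q=[0,np.cos(c),np.sin(c),0]
    J=[arm.inverse_kinematics(P,q) for P in((x,y,.33),(x,y,.189),(.526,-.318,.3),(.526,-.318,.096))]
    if any(j is None for j in J): print(w,"no");continue
    m=max(abs(j[5]) for j in J);print(w,[np.round(j,2).tolist() for j in J[:1]],round(m,2))
    if best is None or m<best[0]:best=(m,q,w)
q=best[1];print(best)
move_gripper(.06,25)
arm.movep([x,y,.33],q)
s=imaging.camera("scene");save(s,"above.png")
hit=arm.movel([x,y,.189],max_speed=.08,contact_N=5)
st=sensors.read_state();print(hit,st["tool_pos"],st["grip_width"],st["wrist_force"],st["clock"])
s=imaging.camera("scene");t=imaging.camera("top")
v=np.hstack([cv2.resize(s["pixels"][130:330,240:440],(400,400)),cv2.resize(t["pixels"][100:300,180:380],(400,400))])
cv2.imwrite("pics/down.png",v[:,:,::-1])
```

```text
90 [[-0.19, 0.02, 1.69, -0.0, 1.43, -0.19]] 0.74
0 [[-0.19, 0.02, 1.69, -0.0, 1.43, 1.38]] 1.38
-90 [[-0.19, 0.02, 1.69, -0.0, 1.43, 2.96]] 2.96
180 [[-0.19, 0.02, 1.69, -0.0, 1.43, -1.76]] 2.31
45 [[-0.19, 0.02, 1.69, -0.0, 1.43, 0.6]] 0.6
-45 [[-0.19, 0.02, 1.69, -0.0, 1.43, 2.17]] 2.17
(np.float64(0.5988166807861592), [0, np.float64(0.9238795325112867), np.float64(0.3826834323650898), 0], 45)
False [0.5279763  0.02236877 0.18947294] 0.060184813508494195 [ 0.7005832  -0.54316046  0.38798614] 6.2917
```

View pics/down.png

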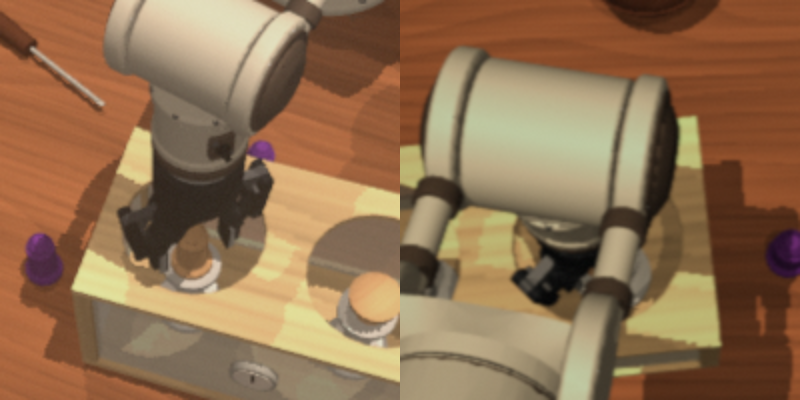

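The fingers straddle the finial, which still stands at about crop (190,255) in the left panel, with no contact. Next: close, lift, check, carry.

Run:
```python
from h import *
x,y=.5277,.0224
move_gripper(0.0,30)
st=sensors.read_state();print(st["grip_width"],st["gripper_force"],st["wrist_force"],st["tool_pos"])
if st["grip_width"]>.026:
    arm.movel([x,y,.30],max_speed=.08)
    st=sensors.read_state();print(st["grip_width"],st["gripper_force"],st["wrist_force"],st["clock"])
    arm.movel([.526,-.318,.22],max_speed=.15) if False else arm.movel([.526,-.318,.30],max_speed=.15)
    arm.movel([.526,-.318,.125],max_speed=.12)
    s=imaging.camera("scene");t=imaging.camera("top")
    v=np.hstack([cv2.resize(s["pixels"][100:300,80:280],(400,400)),cv2.resize(t["pixels"][140:340,370:570],(400,400))])
    cv2.imwrite("pics/overpad.png",v[:,:,::-1])
    print(sensors.read_state()["clock"],proj(s,(.526,-.318,.006)),proj(t,(.526,-.318,.006)))
```

```text
0.029331557653273357 29.844976058229804 [-0.27242251 -0.26207102  1.39029473] [0.52787456 0.0223666  0.18922895]
0.02940695153381439 29.692702554166317 [-0.17860683 -0.73875166 -0.35692632] 8.3083
12.4333 [189.11376195 228.28026674] [476.99410178 234.89979611]
```

View pics/overpad.png

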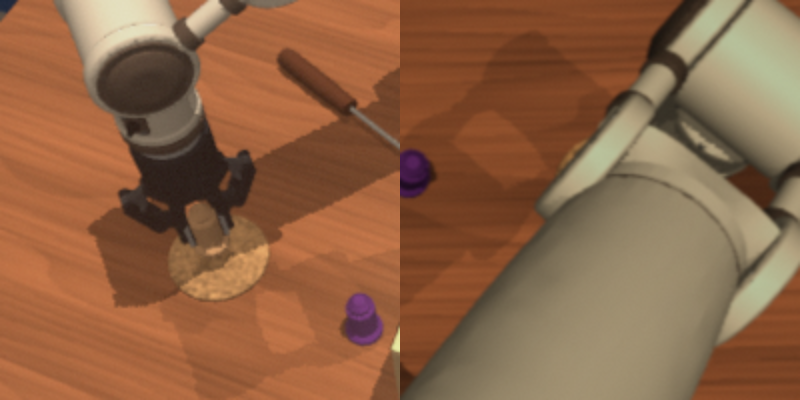

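The finial is held upright over the pad (left panel, about (207,225)). Lower it with contact sensing.

Run:
```python
from h import *
X=[.526,-.318]
arm.movel(X+[.103],max_speed=.06); arm.dwell(.3)
hit=arm.movel(X+[.091],max_speed=.012,contact_N=3)
st=sensors.read_state();print(hit,st["tool_pos"],st["wrist_force"],st["grip_width"],st["clock"])
if hit:
    arm.dwell(.3);move_gripper(.06);arm.dwell(.2)
    p=sensors.read_state()["tool_pos"]
    arm.movel([p[0],p[1],.25],max_speed=.08)
    arm.movep([.45,-.10,.36],sensors.read_state()["tool_rot"])
    s=imaging.camera("scene");t=imaging.camera("top");print(sensors.read_state()["clock"])
    v=np.hstack([cv2.resize(s["pixels"][100:300,80:280],(400,400)),cv2.resize(t["pixels"][140:340,370:570],(400,400))])
    cv2.imwrite("pics/placed.png",v[:,:,::-1]);save(s,"final.png")
```

```text
True [ 0.5259438  -0.31795881  0.09522781] [-0.3113313   0.33088268  4.01492558] 0.02892140314907799 13.925
18.0167
```

View pics/placed.png

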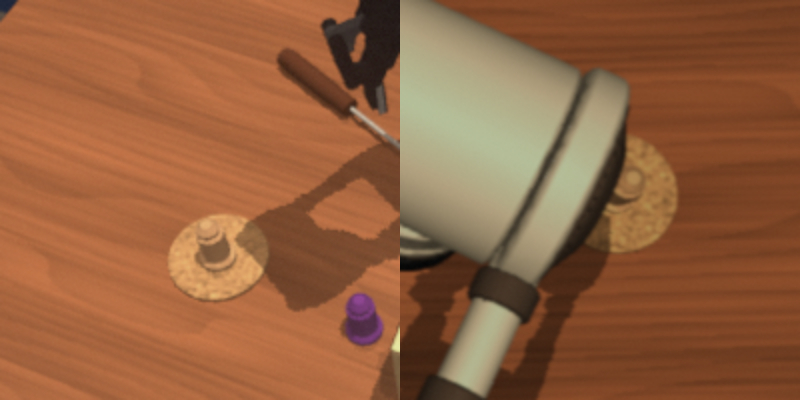

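View pics/final.png

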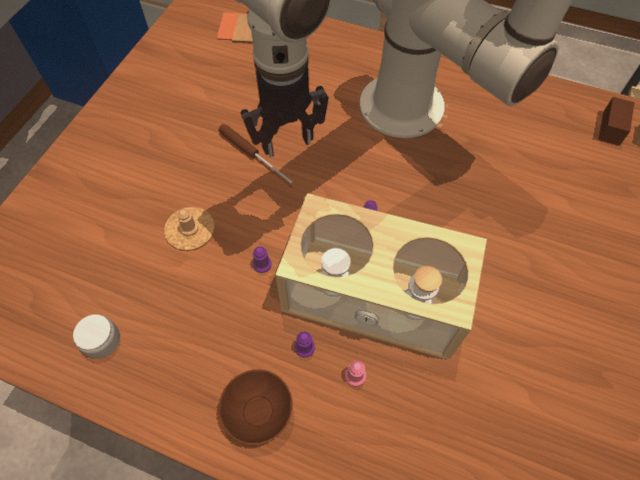

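The finial stands upright mid-pad at scene (187,224). Its pedestal (336,262) is empty, the knob is unmoved at (427,280), and the arm is clear.

```bash
python3 -c "
from rig import workorder
print(workorder.sign_off())"
```

```text
the job is handed in; nothing more can be done
None
```

The finial is standing upright in the middle of the cork pad, the drawer knob is untouched on its pedestal, and the job was handed in with the robot's clock at about 18 s.

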